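# Cock the spring hammer of a tube impact tester and load the test tube

### The arm

A 6-joint arm with a two-finger parallel gripper is mounted at the origin on a cart in front of the work surface, level with it; the furniture and walls round the work are solid. World frame = base frame: x ahead of the robot, y to its left, z up, the work surface at z = 0. Lengths are in m, angles in rad, forces in N, time in s.
With the tool pointing down it reaches from about 0.3 to 0.775 m from the base axis. Payload 14.6 kg.
Tool frame: the origin (TCP) lies midway between the tips of the shut fingers; the grasp point (between the pads) lies 19 mm behind it (ctrl.tcp_to_grasp is the z of the grasp point in the tool frame, in m); z points along the fingers, y is the line along which they close (so a half turn about z gives the same grasp; the last joint's range is limited). The gripper opens to 94 mm and grips with 3 to 60 N. Pads are 16 mm wide; open, the fingers measure 119 mm over their backs; the gripper's body (75 mm by 177 mm) begins 78 mm behind the grasp point.
Start: joints at [-1.401, 0.3, 1.521, -0, 1.321, -0.067], TCP at [0.129, -0.535, 0.205] pointing down, gripper open.
Joint ranges: [-3.03, 3.03], [-0.79, 2.21], [0.23, 2.52], [-1.04, 4.18], [0, 3.07], [-2.55, 2.55]. Speed limits (rad/s): [2.22, 2.22, 2.57, 3.14, 3.14, 3.14].

### API

Orientations are given as [roll, pitch, yaw] about the fixed x, y, z axes, in that order (R = Rz(yaw) Ry(pitch) Rx(roll)).
In Python, from station import monitor, camera, ctrl gives the robot as it stands.
- The arm moves only by the tool apply_moves, never from a script. Its argument "plan" is one flat list of numbers, 4 for each row, row after row: the shift along the tool's x, y, z in mm, then the turn about the tool's z in rad. In form: [dx, dy, dz, spin, dx, dy, dz, spin, ...]. A call has 1 to 20 rows; each row shifts and turns the commanded pose from where the row before left it, along the tool's axes as they then stand; what a row does not reach is not made up. A row lasts 1/10 s, in which the tool goes at most 50 mm and 8.59 degrees, less where a joint would pass 70% of its speed; a pose out of reach is approached as far as the arm can. A call is refused whole if a number of a shift passes 50 or a number of a turn 0.15, either way. A call with a gripper value outside its range is refused whole. "hand" is the gripper command: -1 is shut, 1 is fully open, values between are in proportion, set as the call begins (left out, the last holds). The fingers move at their own pace and stop on an object; "squeeze" is the grip in N (left out, the last holds). Time passes only in rows, so rows that do not move let the fingers close. It gives the time, the measured TCP pose, the force, the opening and the grip force at its end, in the units of the state.
- monitor.get_obs(): the state, without advancing time (a new reading comes with each control period).
- camera(name): name is "side" or "top" or "wrist"; returns a dict with "image" (400x640x3 uint8, red, green, blue), "range_z" (400x640 float32, m along the optical axis (not along the pixel's ray), 0 where there is no reading), "mtx" (3x3 intrinsics, pixels), "distortion" ([k1, k2, p1, p2, k3] as OpenCV has them; the pictures are not rectified), "rvec" (rotation vector, rad) and "tvec" (3), from world to camera coordinates, as OpenCV has them. Camera axes: x right, y down, z forward; pixel columns grow to the right and rows downward; lengths in m; the calibration is good to about 2 mm. A picture is of the moment at which its call begins.
- ctrl.hand_in(): hands the job in; it is judged then, once.
The state is a dict: "time_s": time; "qpos": joint angles; "joint_vel": joint speeds; "tau": joint torques, N m; "ee_pos": TCP position; "eef_rot": TCP orientation; "force": force on the tool from outside, world axes, zero at the start; "moment": the same for the moment, N m; "grip_width": finger opening in m; "grip_force": force on a finger pad.
Only numpy, scipy, OpenCV 4.12 (cv2) and the standard library are available. Lean on these libraries where they do the work, as an engineer would, in place of code of your own. Each camera call takes 0.05 s, during which the arm holds its last target. There are 200 camera calls.

### The job

On the bench stands a small spring-hammer impact tester whose arm is let down across the tube nest. Draw the arm back by its black knob until it is past the hair-trigger catch, without hauling it hard against the rubber buffer behind the catch, then ease it gently on to the catch and let go without it firing. With the arm cocked, stand the orange-capped tube fully home and upright in the white nest, set down rather than dropped, and leave the other things as they are.

Things in the scene. Friction and masses are not known exactly. Their poses are not given: they have to be found in the camera images.
- tester: Impact tester, fixed: grey base 200 (x) x 260 (y) x 18 mm. Origin: centre of its underside; z up; -x is the front, toward the robot. A sprung hammer arm swings level, 51 to 63 mm above the bench, about a steel post (85 mm tall). At rest it points 145 degrees from +x (counter-clockwise from above), to the front left, its head over the nest and its nose on a steel anvil plate (81 mm tall).
- pivot (a point): Point on the arm's vertical swing axis, 57 mm above the bench; at (50, 15) mm in the tester's x, y. To the right of the tester (-y) stands a big grey extraction machine: keep the arm above or clear of its near corner.
- hammer (a joint): Swing of the arm (rad): 0 let down on the anvil, growing as it is drawn back, counter-clockwise seen from above, past the front to the front right. The spring pulls it back with about 4.5 N at the knob at 0, rising evenly to 9 N at 1.3 rad. It hooks on the catch somewhere between 0.89 and 1.38 rad (not measured: find it by feel or sight).
- quadrant (a point): Fixed point on the graduated aluminium arc at front right. The catch, a blue block (42 mm tall, its bracket 72 mm), is clamped anywhere along the arc. There a pin at the arm's tip pushes a sprung steel hook aside (up to 4 N more at the knob) and the hook drops in behind the pin. It holds only once the arm is eased back on to it; let go beyond it, the arm slams.
- arc_end (a point): Fixed point at the far end of that arc. Behind the catch, 1.5 mm of knob travel past the hook, a rubber buffer takes the arm: some 5 N more at the knob per mm, and 12 N over the spring's own pull is too hard. A red paddle on the block, about 85 mm from the cocked knob, away from the swing's start, 46 to 70 mm above the bench, is the hair trigger: about 2 N on it fires the arm.
- draw_knob (a point): Centre of the black upright draw knob on the arm, 18 mm in diameter, from 76 to 110 mm above the bench (this point at 95 mm), 100 mm from the swing axis. It does not turn on the arm. Below it the arm's top is at 63 mm, and the head, 25 mm further out, reaches 71 mm.
- nest (a point): Centre of the floor of the white nest, 22 mm above the bench: a round socket 31 mm wide and 16 mm deep with a chamfered mouth at 38 mm, in a block 48 x 44 mm. The anvil plate rises behind it, its face 17.5 mm from this centre.
- tube50_2: The test tube: loose 50 ml tube with orange cap, 115 mm tall, standing upright; flat-footed body 28.4 mm in diameter up to 100 mm, cap 34.4 mm in diameter from there to the top; 30 to 70 g. Origin: centre of its underside, z up along the tube.
- tube50_0: Like the test tube but with a blue cap; leave it alone. Origin: centre of its underside.
- tube50_1: Another tube with a blue cap; leave it alone. Origin: centre of its underside.
- beaker: Glass beaker, 55 mm wide, 70 mm tall, loose; leave it alone. Origin: centre of its underside.

How it is judged:
On the way:
1. the hammer arm is cocked: it rests on the catch, let go (value of joint hammer above 0.86 rad and contact force between the fingers and hammer below 0.1 N and velocity of joint hammer between -0.05 and 0.05 rad/s), for 0.3 s.
At the end, for the whole second after the job is handed in: The hammer arm still hangs on its catch (joint above 0.86 rad, still), and the orange-capped tube stands at rest on the floor of the nest (its foot within 2.5 mm of the floor and 3.5 mm of the nest's centre, less than 0.07 rad from upright) (value of joint hammer above 0.86 rad and velocity of joint hammer between -0.05 and 0.05 rad/s and horizontal distance between tube50_2 and nest below 0.0035 m and z of tube50_2 in the frame of tester between 0.019 and 0.0245 m and angle between tube50_2's own z axis and vertical below 0.07 rad and linear speed of tube50_2 below 0.01 m/s); the robot touches nothing.
It fails at once if the arm is let fly or dropped on to the catch (it swings back faster than 1.5 rad/s) (velocity of joint hammer below -1.5 rad/s).
It fails at once if the arm is hauled against the rubber buffer with more than 10 N (contact force between hammer_c1 and buffer_c0 above 10 N).
It fails at once if the tube is dropped: it falls faster than 0.45 m/s with nothing holding it (linear speed of tube50_2 above 0.45 m/s and contact force between the fingers and tube50_2 below 0.05 N).
It fails at once if the tube is rammed against the tester with more than 30 N (contact force between tube50_2 and tester above 30 N).
It fails at once if a blue-capped tube or the beaker is shifted by more than 20 mm (distance of any of tube50_0, tube50_1, beaker from where it was at the start of the episode above 0.02 m).
It also fails if it takes over 72 s, if anything falls off the work surface, if the arm or the gripper's body presses on something with over 40 N, if the wrist force passes 120 N, or if a joint passes its speed limit or range.

## Working session

There is one attempt and no reset: what is moved stays moved. The work goes in short steps, Python scripts to look and compute and a tool call to move; the robot and the scene stay as the last step left them, time stands still between calls to the robot, and variables do not carry over. Pictures are saved under pics/ and viewed, at most 10 in all, crops included, and the job is handed in when it is done.

Besides the shell and the picture viewer there is one more tool, called as name(argument=value, ...), one argument or row to a line, values as JSON. apply_moves: Moves the arm, as the interface text tells. Its arguments: {"type":"object","properties":{"plan":{"type":"array","items":{"type":"number"}},"hand":{"type":"number"},"squeeze":{"type":"number"}},"required":["plan"]}

```bash
mkdir -p pics; cat > h.py <<'E'
import numpy as np, cv2
from station import monitor, camera, ctrl
def snap(n):
    c=camera(n); c["R"]=cv2.Rodrigues(np.array(c["rvec"],float))[0]; c["t"]=np.array(c["tvec"],float).ravel()
    c["K"]=np.array(c["mtx"],float); c["D"]=np.array(c["distortion"],float); return c
def onplane(c,uv,z):
    p=cv2.undistortPoints(np.array(uv,float).reshape(-1,1,2),c["K"],c["D"]).reshape(-1,2)
    d=np.c_[p,np.ones(len(p))]@c["R"]; o=-c["R"].T@c["t"]
    return o+d*((z-o[2])/d[:,2])[:,None]
def cloud(c):
    h,w=c["range_z"].shape; v,u=np.mgrid[:h,:w]
    p=cv2.undistortPoints(np.stack([u,v],-1).reshape(-1,1,2).astype(float),c["K"],c["D"]).reshape(-1,2)
    z=c["range_z"].reshape(-1,1); P=(np.c_[p,np.ones(len(p))]*z-c["t"])@c["R"]
    P[z[:,0]==0]=np.nan
    return P.reshape(h,w,3)
def save(c,f,crop=None,s=1):
    im=c["image"][...,::-1]
    if crop: im=im[crop[1]:crop[3],crop[0]:crop[2]]
    cv2.imwrite("pics/"+f,cv2.resize(im,None,fx=s,fy=s,interpolation=cv2.INTER_CUBIC))
E
python3 - <<'E'
from h import *
for n in("top","side"):
    c=snap(n); save(c,n+"0.png"); np.savez(n+"0.npz",**{k:v for k,v in c.items()}); print(n,-c["R"].T@c["t"], c["R"][2])
o=monitor.get_obs(); print(o, ctrl.tcp_to_grasp)
E
```

```text
top [0.42767276 0.19677822 1.15979675] [ 1.12729357e-01  6.08967117e-04 -9.93625544e-01]
side [0.10735823 0.8367969  0.51639238] [ 0.50161396 -0.71351448 -0.48916307]
{'time_s': 0.1, 'qpos': array([-1.40058401e+00,  3.00419003e-01,  1.52151447e+00,  4.73090441e-06,
        1.32069871e+00, -6.66075884e-02]), 'joint_vel': array([ 0.00086944, -0.00296699, -0.00188942, -0.00177201,  0.00045503,
        0.00111695]), 'tau': array([ 9.56664808e-04, -5.32643723e+01, -3.53283799e+01,  7.09592854e-02,
        2.35332007e-02, -3.94556946e-05]), 'ee_pos': array([ 0.12899146, -0.5344193 ,  0.20494308]), 'eef_rot': array([-3.14055573e+00, -7.37616431e-05,  2.36818699e-01]), 'force': array([ 0.23420382, -0.48273606, -0.69464897]), 'moment': array([0.02007886, 0.00675972, 0.02579842]), 'grip_force': 0.0, 'grip_width': 0.09392105906574783} -0.0188
```

View pics/top0.png

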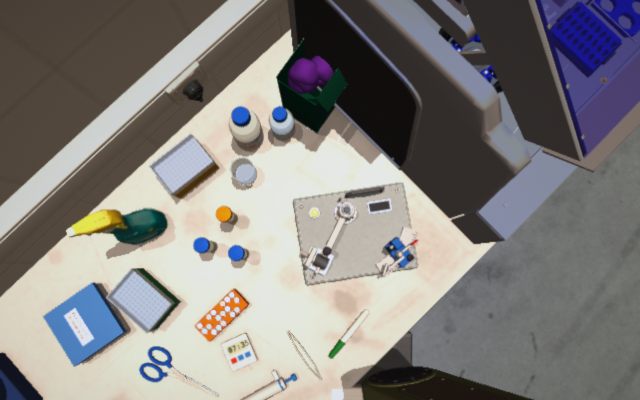

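View pics/side0.png

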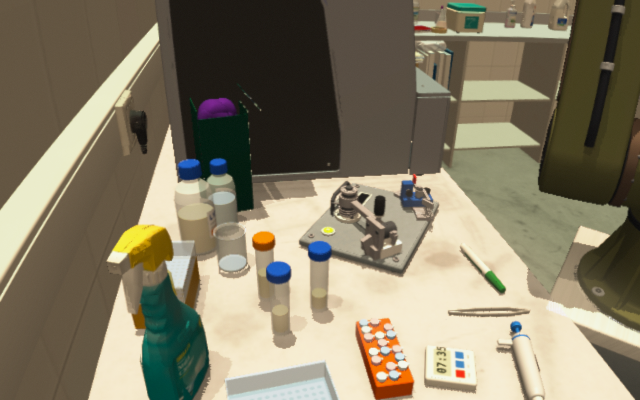

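The top view shows the tester base at about (355,233), the knob near (327,252), the pivot near (345,210), the catch with its red paddle near (400,250), and the orange cap at (226,214). The side view agrees with this layout. Next I measure them.

```bash
python3 - <<'E'
from h import *
c=snap("top"); save(c,"tc.png",(285,170,435,295),5)
P=cloud(c); hsv=cv2.cvtColor(c["image"],cv2.COLOR_RGB2HSV)
def blob(m,name,z,roi):
    k=np.zeros_like(m); x0,y0,x1,y1=roi; k[y0:y1,x0:x1]=m[y0:y1,x0:x1]
    n,l,s,ce=cv2.connectedComponentsWithStats(k)
    for i in range(1,n):
        if s[i,4]>6: print(name,ce[i].round(1),s[i,4],onplane(c,ce[i],z).round(4),"medz",np.nanmedian(P[l==i],0).round(3))
blob(cv2.inRange(hsv,(5,150,120),(20,255,255)),"orange",.115,(205,195,245,235))
blob(cv2.inRange(hsv,(100,120,70),(125,255,255)),"blue",.115,(185,225,255,270))
blob(cv2.inRange(hsv,(100,100,50),(125,255,255)),"catch",.042,(370,220,430,280))
r=cv2.inRange(hsv,(0,140,100),(8,255,255))|cv2.inRange(hsv,(170,140,100),(180,255,255))
blob(r,"red",.07,(370,220,430,280))
blob(cv2.inRange(hsv,(0,0,0),(180,255,60)),"dark",.11,(300,235,345,280))
# points by height
for lo,hi,nm in((.095,.12,"knob"),(.079,.09,"post/anvil"),(.012,.024,"base")):
    m=((P[...,2]>lo)&(P[...,2]<hi)).astype(np.uint8)*255
    if nm!="base": blob(m,nm,(lo+hi)/2,(290,175,425,285))
    else:
        k=np.zeros_like(m);k[175:290,285:425]=m[175:290,285:425]
        pts=P[k>0][:,:2]; rr=cv2.minAreaRect((pts*1000).astype(np.float32)); print("base",rr,cv2.boxPoints(rr))
E
```

```text
orange [223.4 213.7] 184 [[0.5262 0.3925 0.115 ]] medz [0.526 0.392 0.116]
blue [201.  244.9] 185 [[0.4597 0.437  0.115 ]] medz [0.46  0.437 0.116]
blue [235.8 252.8] 188 [[0.4447 0.3635 0.115 ]] medz [0.444 0.363 0.116]
catch [395.2 246.7] 179 [[0.4662 0.0195 0.042 ]] medz [0.467 0.022 0.05 ]
catch [404.7 258.7] 94 [[ 0.4399 -0.0017  0.042 ]] medz [ 0.437 -0.002  0.043]
red [414. 242.] 15 [[ 0.4763 -0.0171  0.07  ]] medz [ 0.476 -0.017  0.07 ]
dark [325.9 252.3] 18 [[0.4495 0.1755 0.11  ]] medz [0.45  0.175 0.111]
dark [315.7 264.3] 7 [[0.4242 0.1964 0.11  ]] medz [0.425 0.196 0.065]
knob [421.1 178.1] 30 [[ 0.6112 -0.0254  0.1075]] medz [ 0.611 -0.026  0.105]
knob [326.6 250.2] 60 [[0.4541 0.1741 0.1075]] medz [0.454 0.174 0.111]
post/anvil [418.9 179.6] 21 [[ 0.6119 -0.0254  0.0845]] medz [ 0.613 -0.025  0.084]
post/anvil [346.6 208.9] 156 [[0.5446 0.1318 0.0845]] medz [0.545 0.131 0.082]
post/anvil [310.9 255.8] 86 [[0.4421 0.207  0.0845]] medz [0.443 0.207 0.082]
base ((495.3601379394531, 103.75996398925781), (207.7628936767578, 267.3792419433594), 9.984697341918945) [[369.87228  217.41322 ]
 [416.23184  -45.916298]
 [620.848     -9.893295]
 [574.4884   253.43622 ]]
```

View pics/tc.png

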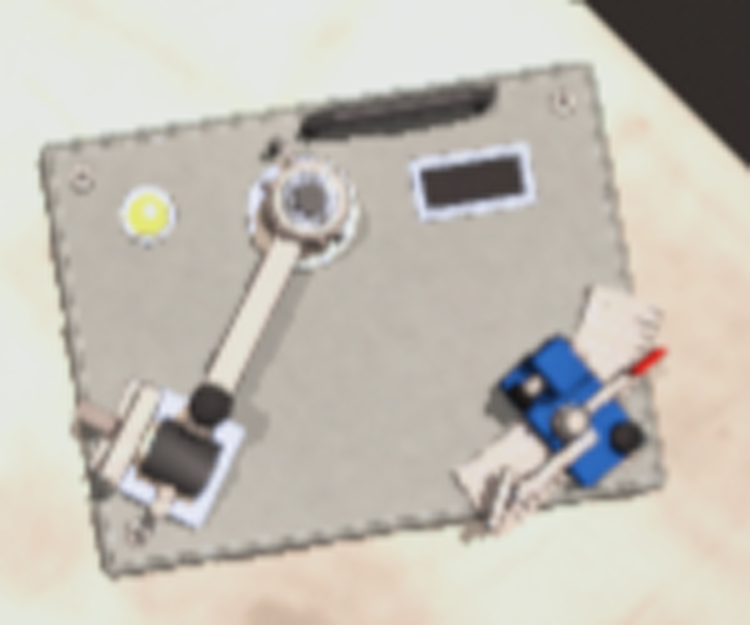

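apply_moves(
  plan=[24, -30.6, 0, 0, 24, -30.6, 0, 0, 24, -30.6, 0, 0, 24, -30.6, 0, 0, 24, -30.6, 0, 0, 24, -30.6, 0, 0, 24, -30.6, 0, 0, 24, -30.6, 0, 0, 24, -30.6, 0, 0, 24, -30.6, 0, 0, 24, -30.6, 0, 0, 24, -30.6, 0, 0, 24, -30.6, 0, 0, 24, -30.6, 0, 0, 24, -30.6, 0, 0, 24, -30.6, 0, 0, 24, -30.6, 0, 0, 24, -30.6, 0, 0, 24, -30.6, 0, 0, 24, -30.6, 0, 0],
  hand=-0.15,
)

```text
time_s: 2.15
ee_pos: [0.4524, 0.1746, 0.2053]
eef_rot: [3.142, 0.0, 0.237]
force: [1.1, -0.7, 0.2]
grip_width: 0.0399
grip_force: 0.0
```

apply_moves(
  plan=[0, 0, 0, 0.135, 0, 0, 0, 0.135, 0, 0, 0, 0.135, 0, 0, 0, 0.135, 0, 0, 0, 0.133, 0, 0, 0, 0],
)

```text
time_s: 2.75
ee_pos: [0.452, 0.1729, 0.2053]
eef_rot: [3.141, 0.0, -0.438]
force: [-0.1, -0.3, 0.8]
grip_width: 0.0393
grip_force: 0.0
```

```bash
python3 - <<'E'
from h import *
o=monitor.get_obs(); print(o["ee_pos"],o["eef_rot"],o["qpos"],o["grip_width"],o["force"])
c=snap("wrist"); save(c,"w1.png"); P=cloud(c)
Z=P[...,2]
m=((Z>.1)&(Z<.116)&(abs(P[...,0]-.452)<.04)&(abs(P[...,1]-.174)<.04))
p=P[m]; print("knobtop",len(p)); 
if len(p): print(p.mean(0),cv2.minEnclosingCircle((p[:,:2]*1000).astype(np.float32)))
m=((Z>.077)&(Z<.09)); n,l,s,ce=cv2.connectedComponentsWithStats(m.astype(np.uint8))
for i in range(1,n):
    if s[i,4]>150: q=P[l==i]; print(ce[i],s[i,4],np.median(q,0),cv2.minAreaRect((q[:,:2]*1000).astype(np.float32)))
t=np.load("top0.npz",allow_pickle=True); t={k:t[k] for k in t.files}
Q=cloud(t).reshape(-1,3); q=Q[(Q[:,2]>.13)&(Q[:,0]>.4)&(Q[:,0]<.75)&(Q[:,1]<.15)&(Q[:,1]>-.3)]
d=np.hypot(q[:,0]-.466,q[:,1]-.068); i=d.argsort()[:5]; print("machine near",q[i],d[i])
E
```

```text
[0.45196244 0.17286522 0.20528256] [ 3.14134742e+00  2.93396148e-04 -4.38355742e-01] [2.89593977e-01 1.52545359e-01 1.70202699e+00 1.26392245e-05
 1.28740250e+00 2.29874247e+00] 0.039312819659974255 [-0.0616811  -0.28846449  0.77904657]
knobtop 383
[0.45482151 0.17434638 0.10932072] ((453.9607238769531, 174.89051818847656), 9.595352172851562)
[28.40425532 30.46675532] 752 [0.69683466 0.33920807 0.08363302] ((700.52392578125, 348.0906982421875), (20.35028076171875, 60.195064544677734), 25.026193618774414)
[622.47416413   8.7112462 ] 329 [ 0.49376595 -0.14424574  0.08258598] ((493.0258483886719, -145.1144561767578), (46.326751708984375, 3.373589038848877), 44.95893478393555)
[315.39212329  83.84589041] 1168 [0.54408124 0.13327291 0.08042655] ((544.0863037109375, 133.15225219726562), (32.4211311340332, 32.05195617675781), 64.5734634399414)
[290.23404255 219.79787234] 470 [0.44321907 0.2072997  0.08106152] ((442.1048889160156, 207.85842895507812), (10.082551956176758, 43.498416900634766), 65.07235717773438)
[ 91.03688525 218.62295082] 244 [0.52681659 0.38228357 0.08297538] ((526.6279296875, 385.8567199707031), (13.106983184814453, 27.68929100036621), 85.68807983398438)
[ 91.38174274 289.21161826] 241 [0.46404799 0.42719492 0.08360906] ((462.86236572265625, 430.4083251953125), (27.51647186279297, 12.927347183227539), 10.680438995361328)
machine near [[ 0.57937366 -0.05416645  0.15402948]
 [ 0.5859308  -0.04844028  0.17738015]
 [ 0.58583601 -0.04867968  0.21535088]
 [ 0.57702412 -0.05713726  0.14195973]
 [ 0.58126346 -0.05327223  0.14095047]] [0.16666801 0.16715782 0.16725674 0.16728924 0.16730995]
```

View pics/w1.png

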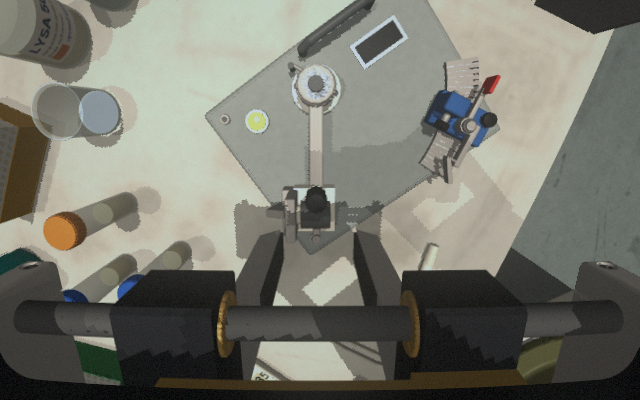

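The wrist view shows the knob at (316,200), centred between the fingers, with the catch at (462,115). I'll descend to TCP z ≈ 0.089, which clears the 81 mm anvil, then narrow the fingers into a cage around the knob.

apply_moves(
  plan=[1, -2.5, 20, 0, 0, 0, 24, 0, 0, 0, 24, 0, 0, 0, 20, 0, 0, 0, 16, 0, 0, 0, 8, 0, 0, 0, 4, 0, 0, 0, 0, 0],
)

```text
time_s: 3.6
ee_pos: [0.4541, 0.1747, 0.0895]
eef_rot: [3.141, 0.0, -0.435]
force: [0.0, -0.3, 0.3]
grip_width: 0.0397
grip_force: 0.0
```

apply_moves(
  plan=[0, 0, 0, 0, 0, 0, 0, 0, 0, 0, 0, 0, 0, 0, 0, 0],
  hand=-0.49,
)

```text
time_s: 4.0
ee_pos: [0.4541, 0.1748, 0.0897]
eef_rot: [-3.141, -0.0, -0.436]
force: [-0.2, 0.7, -1.1]
grip_width: 0.0239
grip_force: 0.0
```

apply_moves(
  plan=[0, 1, 0, 0, 0, 1, 0, 0, 0, 1, 0, 0, 0, 0, 0, 0],
)

```text
time_s: 4.4
ee_pos: [0.4527, 0.1719, 0.0895]
eef_rot: [3.142, 0.0, -0.436]
force: [-0.3, 0.7, 0.2]
grip_width: 0.024
grip_force: 0.0
```

apply_moves(
  plan=[0.27, 4.95, 0, -0.05, 0.27, 4.95, 0, -0.05, 0.27, 4.95, 0, -0.05, 0.27, 4.95, 0, -0.05],
)

```text
time_s: 4.8
ee_pos: [0.4469, 0.1535, 0.0895]
eef_rot: [-3.14, -0.0, -0.234]
force: [1.5, 5.1, -2.5]
grip_width: 0.0239
grip_force: 2.6
```

apply_moves(
  plan=[0.27, 4.95, 0, -0.05, 0.27, 4.95, 0, -0.05, 0.27, 4.95, 0, -0.05, 0.27, 4.95, 0, -0.05, 0.27, 4.95, 0, -0.05, 0.27, 4.95, 0, -0.05, 0.27, 4.95, 0, -0.05, 0.27, 4.95, 0, -0.05, 0.27, 4.95, 0, -0.05, 0.27, 4.95, 0, -0.05, 0.27, 4.95, 0, -0.05, 0.27, 4.95, 0, -0.05, 0, 0, 0, 0],
)

```text
time_s: 6.1
ee_pos: [0.4518, 0.0951, 0.0894]
eef_rot: [-3.14, 0.001, 0.365]
force: [-3.5, 5.7, 2.4]
grip_width: 0.0236
grip_force: 3.7
```

```bash
cat > f.py <<'E'
from h import *
pv=np.array([.5441,.1332])
def st():
    o=monitor.get_obs(); y=o["eef_rot"][2]; X=np.array([np.cos(y),np.sin(y)]);Y=np.array([np.sin(y),-np.cos(y)])
    r=pv-o["ee_pos"][:2]; print("t %.2f yaw %.3f q(yaw) %.3f q(pos) %.3f piv in tool x %.1f y %.1f Ftan %.2f Frad %.2f Fz %.1f"%(o["time_s"],y,y+.436,(np.arctan2(-r[1],-r[0])%(2*np.pi))-np.radians(155.3),r@X*1e3,r@Y*1e3,o["force"][:2]@Y,o["force"][:2]@X,o["force"][2]),"g",o["grip_width"],o["grip_force"])
E
python3 -c "
from f import *
st(); c=snap('top'); save(c,'t2.png',(285,170,435,295),5)"
```

```text
t 6.10 yaw 0.365 q(yaw) 0.801 q(pos) 0.823 piv in tool x 99.8 y -2.7 Ftan -6.59 Frad -1.24 Fz 2.4 g 0.02355619711959546 3.7070024013519287
```

View pics/t2.png

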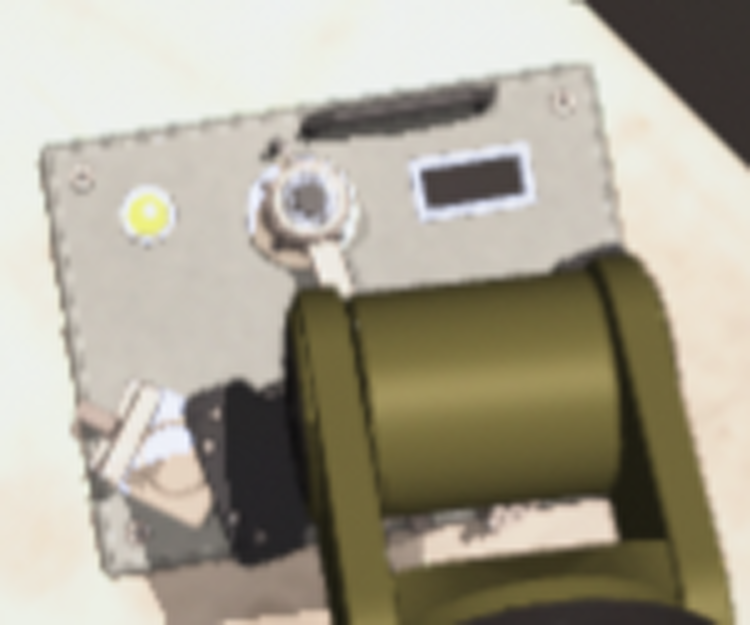

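The arm is drawn to about 0.80 rad and the pad still holds it. One wrist look should show how far the catch is.

```bash
python3 -c "
from f import *
c=snap('wrist'); save(c,'w2.png',(260,60,500,240),3.3)
for uv in ((320,190),(330,200)): pass
np.save('w2P.npy',cloud(c)); st()"
```

```text
t 6.20 yaw 0.364 q(yaw) 0.800 q(pos) 0.820 piv in tool x 99.8 y -2.6 Ftan -7.95 Frad -1.97 Fz 2.6 g 0.023785189892593553 3.679637834429741
```

View pics/w2.png

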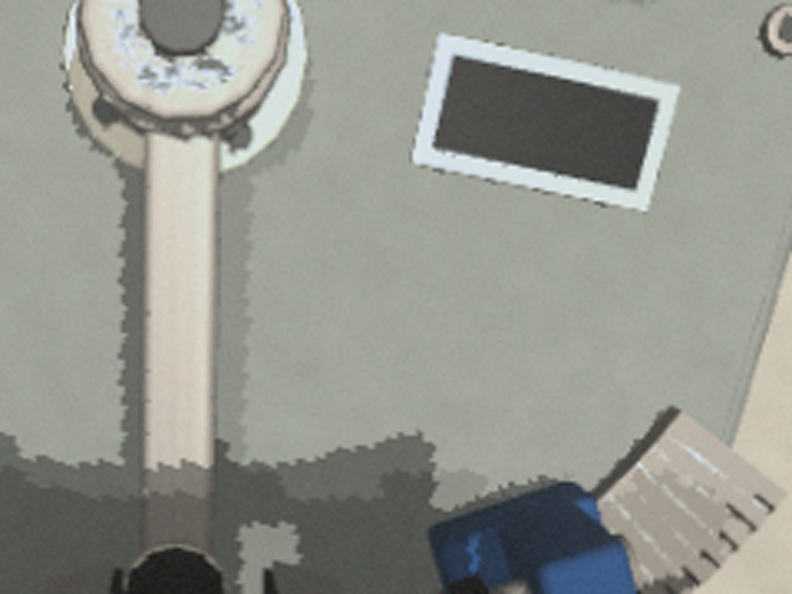

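apply_moves(
  plan=[0.2, 3.99, 0, -0.04, 0.2, 3.99, 0, -0.04, 0.1, 2, 0, -0.02, 0.1, 2, 0, -0.02, 0, 0, 0, 0],
)

```text
time_s: 6.7
ee_pos: [0.4569, 0.0845, 0.0894]
eef_rot: [-3.14, 0.001, 0.484]
force: [-6.4, 5.8, 4.6]
grip_width: 0.0239
grip_force: 3.9
```

```bash
python3 -c "
from f import *
st()"
```

```text
t 6.70 yaw 0.484 q(yaw) 0.920 q(pos) 0.940 piv in tool x 99.9 y -2.5 Ftan -8.12 Frad -2.94 Fz 4.6 g 0.023903528215953176 3.9275921881198883
```

apply_moves(
  plan=[0.07, 2, 0, -0.02, 0.07, 2, 0, -0.02, 0.07, 2, 0, -0.02, 0, 0, 0, 0],
)

```text
time_s: 7.1
ee_pos: [0.4599, 0.0794, 0.0894]
eef_rot: [-3.14, 0.001, 0.544]
force: [-6.4, 6.4, 4.7]
grip_width: 0.0239
grip_force: 4.1
```

```bash
python3 -c "
from f import *
st()"
```

```text
t 7.10 yaw 0.544 q(yaw) 0.980 q(pos) 1.000 piv in tool x 99.9 y -2.4 Ftan -8.78 Frad -2.12 Fz 4.7 g 0.023857737300696614 4.050978273153305
```

apply_moves(
  plan=[0.05, 1, 0, -0.01, 0.05, 1, 0, -0.01, 0, 0, 0, 0],
)

```text
time_s: 7.4
ee_pos: [0.4609, 0.0778, 0.0894]
eef_rot: [-3.14, 0.001, 0.564]
force: [-6.1, 5.8, 5.4]
grip_width: 0.0243
grip_force: 4.1
```

apply_moves(
  plan=[0.05, 1, 0, -0.01, 0.05, 1, 0, -0.01, 0, 0, 0, 0],
)

```text
time_s: 7.7
ee_pos: [0.462, 0.0761, 0.0894]
eef_rot: [-3.14, 0.001, 0.584]
force: [-7.2, 4.6, 3.6]
grip_width: 0.0241
grip_force: 4.2
```

apply_moves(
  plan=[0.05, 1, 0, -0.01, 0, 0, 0, 0],
)

```text
time_s: 7.9
ee_pos: [0.4626, 0.0753, 0.0894]
eef_rot: [-3.14, 0.001, 0.594]
force: [-7.1, 4.9, 5.1]
grip_width: 0.0241
grip_force: 4.2
```

apply_moves(
  plan=[0.05, 1, 0, -0.01, 0, 0, 0, 0],
)

```text
time_s: 8.1
ee_pos: [0.4631, 0.0746, 0.0893]
eef_rot: [-3.139, 0.001, 0.604]
force: [-7.4, 6.7, 5.1]
grip_width: 0.0244
grip_force: 4.5
```

apply_moves(
  plan=[0.05, 1, 0, -0.01, 0, 0, 0, 0],
)

```text
time_s: 8.3
ee_pos: [0.4636, 0.0739, 0.0893]
eef_rot: [-3.139, 0.001, 0.614]
force: [-8.9, 6.2, 5.8]
grip_width: 0.0239
grip_force: 5.0
```

apply_moves(
  plan=[0.05, 1, 0, -0.01, 0, 0, 0, 0],
)

```text
time_s: 8.5
ee_pos: [0.4642, 0.0731, 0.0893]
eef_rot: [-3.139, 0.001, 0.624]
force: [-8.7, 6.8, 6.4]
grip_width: 0.0244
grip_force: 5.2
```

apply_moves(
  plan=[0.05, 1, 0, -0.01, 0, 0, 0, 0],
)

```text
time_s: 8.7
ee_pos: [0.4648, 0.0724, 0.0893]
eef_rot: [-3.139, 0.002, 0.634]
force: [-8.5, 6.7, 5.9]
grip_width: 0.0244
grip_force: 5.4
```

apply_moves(
  plan=[0.02, 0.5, 0, -0.005, 0, 0, 0, 0],
)

```text
time_s: 8.9
ee_pos: [0.4651, 0.072, 0.0893]
eef_rot: [-3.139, 0.002, 0.639]
force: [-9.5, 7.3, 5.9]
grip_width: 0.024
grip_force: 5.6
```

apply_moves(
  plan=[0.02, 0.5, 0, -0.005, 0, 0, 0, 0],
)

```text
time_s: 9.1
ee_pos: [0.4653, 0.0717, 0.0893]
eef_rot: [-3.139, 0.002, 0.644]
force: [-8.5, 6.9, 7.0]
grip_width: 0.024
grip_force: 5.8
```

apply_moves(
  plan=[0.02, 0.5, 0, -0.005, 0, 0, 0, 0],
)

```text
time_s: 9.3
ee_pos: [0.4656, 0.0713, 0.0893]
eef_rot: [-3.139, 0.002, 0.649]
force: [-10.6, 7.8, 7.1]
grip_width: 0.0242
grip_force: 5.9
```

apply_moves(
  plan=[0.02, 0.5, 0, -0.005, 0, 0, 0, 0],
)

```text
time_s: 9.5
ee_pos: [0.4659, 0.0709, 0.0893]
eef_rot: [-3.138, 0.002, 0.654]
force: [-9.5, 7.8, 6.5]
grip_width: 0.0243
grip_force: 6.1
```

apply_moves(
  plan=[0.02, 0.5, 0, -0.005, 0, 0, 0, 0],
)

```text
time_s: 9.7
ee_pos: [0.4662, 0.0705, 0.0893]
eef_rot: [-3.139, 0.002, 0.659]
force: [-9.4, 7.1, 6.6]
grip_width: 0.0242
grip_force: 5.8
```

apply_moves(
  plan=[0.02, 0.5, 0, -0.005, 0, 0, 0, 0],
)

```text
time_s: 9.9
ee_pos: [0.4666, 0.07, 0.0893]
eef_rot: [-3.139, 0.002, 0.664]
force: [-9.2, 6.5, 6.1]
grip_width: 0.0243
grip_force: 5.3
```

apply_moves(
  plan=[0.02, 0.5, 0, -0.005, 0, 0, 0, 0],
)

```text
time_s: 10.1
ee_pos: [0.467, 0.0696, 0.0893]
eef_rot: [-3.139, 0.002, 0.669]
force: [-9.3, 5.5, 6.0]
grip_width: 0.0242
grip_force: 5.0
```

apply_moves(
  plan=[0.02, 0.5, 0, -0.005, 0, 0, 0, 0],
)

```text
time_s: 10.3
ee_pos: [0.4673, 0.0691, 0.0893]
eef_rot: [-3.139, 0.002, 0.674]
force: [-8.2, 5.5, 4.8]
grip_width: 0.0239
grip_force: 4.9
```

apply_moves(
  plan=[0.02, 0.5, 0, -0.005, 0, 0, 0, 0],
)

```text
time_s: 10.5
ee_pos: [0.4676, 0.0688, 0.0893]
eef_rot: [-3.139, 0.002, 0.679]
force: [-8.8, 5.3, 5.2]
grip_width: 0.024
grip_force: 4.9
```

apply_moves(
  plan=[0.02, 0.5, 0, -0.005, 0, 0, 0, 0],
)

```text
time_s: 10.7
ee_pos: [0.468, 0.0684, 0.0893]
eef_rot: [-3.139, 0.002, 0.684]
force: [-9.0, 5.2, 5.8]
grip_width: 0.0241
grip_force: 4.9
```

apply_moves(
  plan=[0.02, 0.5, 0, -0.005, 0, 0, 0, 0],
)

```text
time_s: 10.9
ee_pos: [0.4683, 0.068, 0.0893]
eef_rot: [-3.139, 0.002, 0.689]
force: [-9.0, 5.4, 6.2]
grip_width: 0.0241
grip_force: 4.7
```

apply_moves(
  plan=[0.02, 0.5, 0, -0.005, 0, 0, 0, 0],
)

```text
time_s: 11.1
ee_pos: [0.4687, 0.0676, 0.0893]
eef_rot: [-3.139, 0.002, 0.694]
force: [-8.8, 4.5, 4.8]
grip_width: 0.0242
grip_force: 4.5
```

apply_moves(
  plan=[0.02, 0.5, 0, -0.005, 0, 0, 0, 0],
)

```text
time_s: 11.3
ee_pos: [0.4691, 0.0671, 0.0893]
eef_rot: [-3.139, 0.002, 0.699]
force: [-8.5, 4.4, 5.4]
grip_width: 0.0241
grip_force: 4.2
```

apply_moves(
  plan=[-0.02, -0.5, 0, 0.005, 0, 0, 0, 0, -0.02, -0.5, 0, 0.005, 0, 0, 0, 0],
)

```text
time_s: 11.7
ee_pos: [0.4686, 0.0679, 0.0893]
eef_rot: [-3.14, 0.001, 0.689]
force: [-6.6, 3.8, 3.4]
grip_width: 0.0244
grip_force: 3.6
```

apply_moves(
  plan=[-0.02, -0.5, 0, 0.005, 0, 0, 0, 0, -0.02, -0.5, 0, 0.005, 0, 0, 0, 0],
)

```text
time_s: 12.1
ee_pos: [0.4679, 0.0687, 0.0893]
eef_rot: [-3.139, 0.001, 0.679]
force: [-7.3, 5.6, 3.7]
grip_width: 0.0242
grip_force: 4.1
```

apply_moves(
  plan=[-0.02, -0.5, 0, 0.005, 0, 0, 0, 0, -0.02, -0.5, 0, 0.005, 0, 0, 0, 0],
)

```text
time_s: 12.5
ee_pos: [0.4672, 0.0695, 0.0893]
eef_rot: [-3.139, 0.001, 0.669]
force: [-6.7, 5.2, 3.8]
grip_width: 0.024
grip_force: 4.1
```

apply_moves(
  plan=[0.04, 1, 0, -0.01, 0.04, 1, 0, -0.01, 0.04, 1, 0, -0.01, 0, 0, 0, 0],
)

```text
time_s: 12.9
ee_pos: [0.4692, 0.0671, 0.0893]
eef_rot: [-3.139, 0.001, 0.699]
force: [-6.6, 4.4, 4.0]
grip_width: 0.0241
grip_force: 3.9
```

apply_moves(
  plan=[0.02, 0.5, 0, -0.005, 0, 0, 0, 0],
)

```text
time_s: 13.1
ee_pos: [0.4696, 0.0668, 0.0893]
eef_rot: [-3.139, 0.001, 0.704]
force: [-6.9, 4.8, 3.5]
grip_width: 0.0243
grip_force: 3.8
```

apply_moves(
  plan=[0.02, 0.5, 0, -0.005, 0, 0, 0, 0],
)

```text
time_s: 13.3
ee_pos: [0.4699, 0.0663, 0.0893]
eef_rot: [-3.14, 0.001, 0.709]
force: [-6.0, 3.0, 3.6]
grip_width: 0.024
grip_force: 3.1
```

apply_moves(
  plan=[0.02, 0.5, 0, -0.005, 0, 0, 0, 0],
)

```text
time_s: 13.5
ee_pos: [0.4702, 0.066, 0.0893]
eef_rot: [-3.139, 0.001, 0.714]
force: [-5.9, 5.2, 3.2]
grip_width: 0.024
grip_force: 4.1
```

```bash
python3 -c "
from f import *
c=snap('wrist'); save(c,'w3.png',(250,80,450,250),3.5)
st()"
```

```text
t 13.55 yaw 0.714 q(yaw) 1.150 q(pos) 1.168 piv in tool x 99.8 y -2.3 Ftan -8.37 Frad -1.89 Fz 4.3 g 0.02398110106432303 4.010122865438461
```

View pics/w3.png

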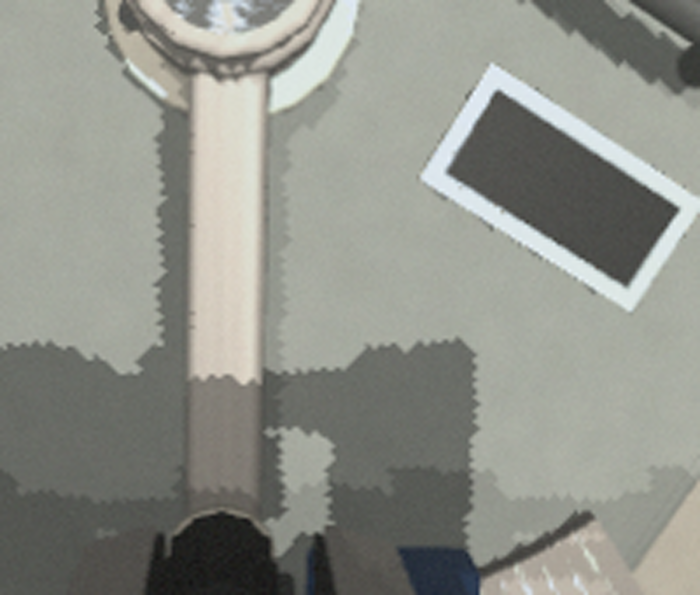

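apply_moves(
  plan=[-0.02, -0.5, 0, 0.005, 0, 0, 0, 0],
)

```text
time_s: 13.75
ee_pos: [0.4701, 0.0662, 0.0893]
eef_rot: [-3.14, 0.001, 0.709]
force: [-5.7, 3.2, 1.8]
grip_width: 0.0235
grip_force: 2.8
```

apply_moves(
  plan=[-0.02, -0.5, 0, 0.005, 0, 0, 0, 0],
)

```text
time_s: 13.95
ee_pos: [0.4702, 0.0663, 0.0893]
eef_rot: [-3.141, 0.001, 0.704]
force: [-3.4, 1.0, -0.1]
grip_width: 0.0241
grip_force: 1.7
```

apply_moves(
  plan=[-0.02, -0.5, 0, 0.005, 0, 0, 0, 0],
)

```text
time_s: 14.15
ee_pos: [0.4703, 0.0666, 0.0895]
eef_rot: [3.141, -0.0, 0.699]
force: [-1.3, 0.2, -0.8]
grip_width: 0.0241
grip_force: 0.5
```

apply_moves(
  plan=[-0.02, -0.5, 0, 0.005, 0, 0, 0, 0],
)

```text
time_s: 14.35
ee_pos: [0.47, 0.067, 0.0896]
eef_rot: [3.141, -0.0, 0.693]
force: [0.2, 0.2, -0.8]
grip_width: 0.0238
grip_force: 0.0
```

The force fell to zero, so the arm hangs on the hook. I'll centre, open the fingers and lift.

apply_moves(
  plan=[-0.1, -1, 0, 0, -0.1, -1, 0, 0, 0, 0, 0, 0, 0, 0, 0, 0],
  hand=-0.15,
)

```text
time_s: 14.75
ee_pos: [0.4684, 0.0684, 0.0895]
eef_rot: [3.142, -0.0, 0.694]
force: [-0.6, -0.1, -0.9]
grip_width: 0.04
grip_force: 0.0
```

apply_moves(
  plan=[0, 0, -5, 0, 0, 0, -10, 0, 0, 0, -20, 0, 0, 0, -25, 0, 0, 0, -30, 0, 0, 0, -30, 0, 0, 0, 0, 0, 0, 0, 0, 0],
)

```text
time_s: 15.55
ee_pos: [0.4684, 0.0684, 0.2101]
eef_rot: [3.141, -0.001, 0.694]
force: [-0.3, -0.2, -0.6]
grip_width: 0.0398
grip_force: 0.0
```

```bash
python3 - <<'E'
from f import *
st(); o=monitor.get_obs(); print(o["ee_pos"],o["qpos"])
c=snap("wrist"); P=cloud(c); Z=P[...,2]
m=(Z>.1)&(Z<.116)&(abs(P[...,0]-.47)<.04)&(abs(P[...,1]-.068)<.04); p=P[m]
print("knob",len(p)); k=np.array(cv2.minEnclosingCircle((p[:,:2]*1000).astype(np.float32))[0])/1e3; d=k-pv; print(k,np.hypot(*d),np.arctan2(d[1],d[0])%(2*np.pi)-np.radians(155.3))
E
```

```text
t 15.55 yaw 0.694 q(yaw) 1.130 q(pos) 1.139 piv in tool x 99.6 y -1.4 Ftan -0.06 Frad -0.31 Fz -0.6 g 0.03976458260696368 0.0
[0.46842577 0.06840057 0.21009265] [6.76002405e-02 1.23481204e-01 1.72365548e+00 1.06173294e-05
 1.29310529e+00 9.44627856e-01]
knob 364
[0.46826019 0.06881211] 0.09948606238056876 1.1350087303346919
```

The arm is cocked at 1.135 rad and clear. Next I go above the orange tube.

apply_moves(
  plan=[20, -17, 0, 0, 28, -23.5, 0, 0, 28, -23.5, 0, 0, 28, -23.5, 0, 0, 28, -23.5, 0, 0, 28, -23.5, 0, 0, 28, -23.5, 0, 0, 28, -23.5, 0, 0, 24, -20.5, 0, 0, 12, -10, 0, 0, 0, 0, 0, 0],
  hand=0.28,
)

```text
time_s: 16.7
ee_pos: [0.5259, 0.3938, 0.2074]
eef_rot: [-3.141, 0.003, 0.696]
force: [-0.6, 0.1, -1.1]
grip_width: 0.0601
grip_force: 0.0
```

```bash
python3 - <<'E'
from f import *
o=monitor.get_obs(); print(o["ee_pos"],o["eef_rot"],o["grip_width"])
y=o["eef_rot"][2]; X=np.array([np.cos(y),np.sin(y)]);Y=np.array([np.sin(y),-np.cos(y)])
c=snap("wrist"); P=cloud(c); hsv=cv2.cvtColor(c["image"],cv2.COLOR_RGB2HSV)
m=(cv2.inRange(hsv,(5,130,80),(20,255,255))>0)&(P[...,2]>.109)&(P[...,2]<.122); p=P[m]
k=np.array(cv2.minEnclosingCircle((p[:,:2]*1000).astype(np.float32)),dtype=object); print(len(p),k,np.nanmedian(p,0))
m2=(np.hypot(P[...,0]-.526,P[...,1]-.392)<.11); print("max z near", np.nanpercentile(P[m2][:,2],[50,99,100]))
d=np.array(k[0])/1e3-o["ee_pos"][:2]; print("move",d@X*1e3,d@Y*1e3)
c=snap("top"); P=cloud(c); save(c,"t4.png",(285,170,435,295),5)
# nest rim: points z .030-.042 near guess
g=np.array([.4306,.1855]); m=(abs(P[...,2]-.038)<.006)&(np.hypot(P[...,0]-g[0],P[...,1]-g[1])<.04); p=P[m]
print("nest",len(p),p.mean(0),cv2.minAreaRect((p[:,:2]*1000).astype(np.float32)))
E
```

```text
[0.52587866 0.39384428 0.20737773] [-3.14114119e+00  2.73290271e-03  6.95684978e-01] 0.06014066133601391
1094 [(528.0757446289062, 394.8127136230469) 16.287853240966797] [0.52830291 0.39538333 0.11525129]
max z near [0.31941343 0.34153907 0.34439846]
move 2.3071961143346855 0.6647563361425036
nest 262 [0.43304817 0.18752343 0.03904305] ((435.03179931640625, 191.9744110107422), (55.85826873779297, 47.84439468383789), 64.75066375732422)
```

View pics/t4.png

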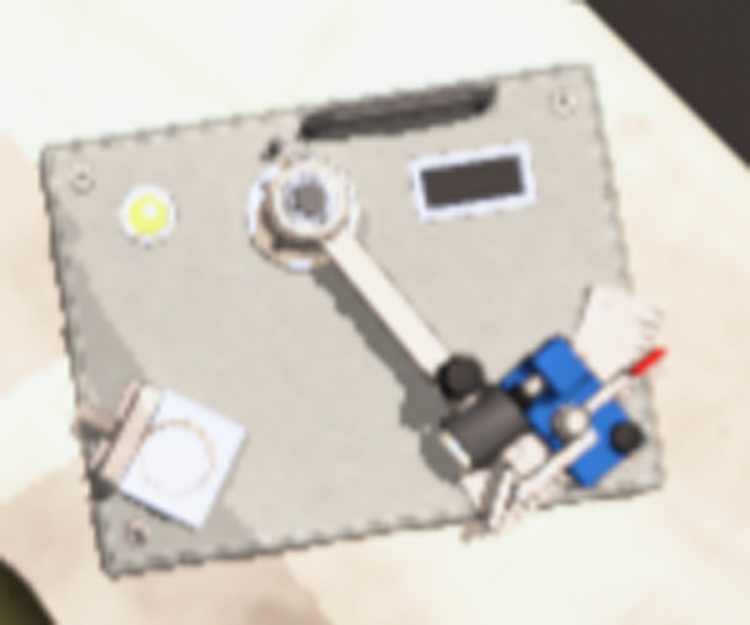

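The picture shows the arm cocked against the catch and the empty nest ring at crop (177,455), i.e. px ≈ (320.1,260.7).

```bash
python3 - <<'E'
from f import *
t=np.load("top0.npz",allow_pickle=True); t={k:t[k] for k in t.files}
Q=cloud(t).reshape(-1,3); q=Q[(np.hypot(Q[:,0]-.527,Q[:,1]-.394)<.12)&(Q[:,2]>.125)]; print("tall near tube",len(q),q[:3])
c=snap("top"); im=c["image"]; P=cloud(c)
print("ring c",onplane(c,(320.1,260.7),.038))
hsv=cv2.cvtColor(im,cv2.COLOR_RGB2HSV); roi=np.zeros(im.shape[:2],np.uint8); cv2.circle(roi,(320,261),11,255,-1)
sat=hsv[...,1].astype(int); print(sat[250:272,308:333])
E
```

```text
tall near tube 0 []
ring c [[0.43214288 0.18674785 0.038     ]]
[[28 36 37 38 35 18  9 10  6 12  9  8  9  9  8  4  6 15 18 19 19 18 19 20
  19]
 [33 36 40 41 35 25 14  8  9 10  8  8  8  9  9  9  9  4  5 14 17 19 19 19
  20]
 [37 37 40 36 32 27 25 14 16  8  8  8  8  8  9  9  9  9  9  4  6 15 18 20
  19]
 [40 40 41 34 30 28 29  8 11  5  5  4  2  3  7  8  8  9  9 10  9  4  7 15
  17]
 [46 43 37 32 28 30 26 11  7 11 12 20 25 26 20  4  3  7  9 10  9  9  9  5
   6]
 [43 40 34 30 28 34 31 12 16 17  6  8  6  4 25 24 17  3  5  9  9  9  9 10
  11]
 [43 38 32 30 32 38 42 16  6  8  9  8  8  8  5  4 23 26  4  7  9  9  9  9
  10]
 [41 34 30 30 35 37 16  7  9  9  8  8  8  8  8  8  4 24 15  4  8  9  9  9
  10]
 [38 31 29 29 34 26  4  8  8  8  8  8  8  8  8  8  8  4 20  4  7  9  9  9
  11]
 [34 28 27 29 27 10  6  8  8  8  8  8  8  8  8  9  9  7 23 14  5  9  9 10
   8]
 [28 26 27 26 12  5  7  8  8  8  8  8  8  8  8  9  8  7 18 16  3  8  9 11
   4]
 [27 28 28 13  3  4  7  8  8  8  8  8  8  8  8  8  8  8  4 15  4  8 11  9
  14]
 [29 30 23 13  4  5  7  8  8  8  8  8  8  8  8  8  8  8  9  9  5  9 11  2
  19]
 [29 28 10 10  6  4  7  8  8  8  8  8  8  8  8  8  8  9  8  8  8 10 11 12
  19]
 [29 22 13  9  6  3  5  8  8  8  8  8  8  8  8  8  9  9  4  2 10 11  5 17
  19]
 [28  7 10  9  7  5  3  5  7  8  8  8  8  8  8  8  9  7  9  4 10 11 10 19
  19]
 [19 10  9  8  8  8  5  4  6  8  8  8  8  8  9  8  9 16  2  8 10  5 17 19
  20]
 [ 9 15 10  8  8  8  7  3  4  4  6  7  7  8  7  4  5  4  7  9 11 10 19 19
  19]
 [12 15 21 13 10  8  8  7  4  2  3  3  3  4  3  3  5  7  9 10  5 17 19 19
  19]
 [19 16  2 16 21 13 10  8  7  6  4  4  4  5  5  6  7  8  8 11 10 19 19 19
  17]
 [19 20 20 15  4 15 22 13 10  8  7  8  7  8  8  8  8  8  9  8 14 20 20 18
  19]
 [20 19 20 20 19 15  4 16 21 13 10  9  8  8  8  8  8  8  9  5 18 20 19 20
  17]]
```

apply_moves(
  plan=[2.3, 0.7, 10, 0, 0, 0, 25, 0, 0, 0, 25, 0, 0, 0, 25, 0, 0, 0, 18, 0, 0, 0, 10, 0, 0, 0, 5, 0, 0, 0, 0, 0],
)

```text
time_s: 17.65
ee_pos: [0.5288, 0.3932, 0.0913]
eef_rot: [3.142, 0.0, 0.693]
force: [0.5, 0.4, 0.1]
grip_width: 0.0602
grip_force: 0.0
```

apply_moves(
  plan=[0, 0, 0, 0, 0, 0, 0, 0, 0, 0, 0, 0, 0, 0, 0, 0, 0, 0, 0, 0, 0, 0, 0, 0, 0, 0, 0, 0],
  hand=-1,
  squeeze=15,
)

```text
time_s: 18.35
ee_pos: [0.5289, 0.3937, 0.0919]
eef_rot: [-3.142, -0.001, 0.694]
force: [-0.2, 1.3, 4.4]
grip_width: 0.0339
grip_force: 15.0
```

apply_moves(
  plan=[0, 0, -8, 0, 0, 0, -20, 0, 0, 0, -30, 0, 0, 0, -30, 0, 0, 0, -30, 0, 0, 0, -25, 0, 0, 0, -15, 0, -16, 4, 0, 0, -26, 6, 0, 0, -26, 6, 0, 0, -26, 6, 0, 0, -26, 6, 0, 0, -26, 6, 0, 0, -26, 6, 0, 0, -22, 5, 0, 0, -13, 2, 0, 0, 0, 0, 0, 0],
)

```text
time_s: 20.05
ee_pos: [0.3991, 0.2242, 0.2501]
eef_rot: [3.141, -0.001, 0.693]
force: [0.8, 0.3, -1.0]
grip_width: 0.0343
grip_force: 15.0
```

```bash
python3 - <<'E'
from f import *
o=monitor.get_obs(); print(o["ee_pos"],o["eef_rot"],o["grip_width"],o["grip_force"])
c=snap("wrist"); P=cloud(c); save(c,"w5.png")
n=np.array([.4315,.1862,.038]); u=cv2.projectPoints(n.reshape(1,1,3),np.array(c["rvec"]),c["t"],c["K"],c["D"])[0].ravel(); print("nest px",u)
E
```

```text
[0.39908233 0.22422022 0.25010901] [ 3.14135619e+00 -6.27816156e-04  6.93072057e-01] 0.03426219966933935 14.999748766422272
nest px [360.18638184 180.07077801]
```

View pics/w5.png

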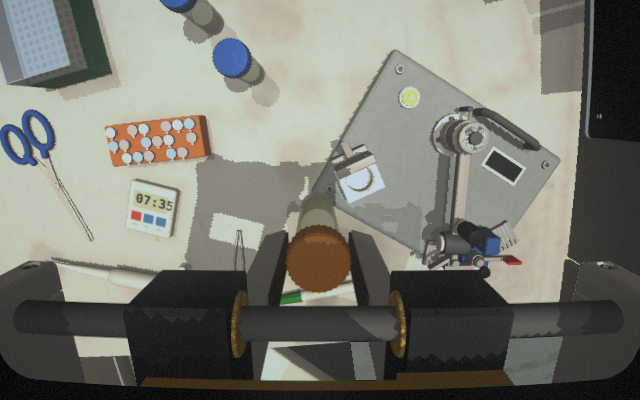

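```bash
python3 - <<'E'
from f import *
c=snap("wrist"); g=cv2.cvtColor(c["image"],cv2.COLOR_RGB2GRAY)
np.set_printoptions(linewidth=250)
print(g[164:202,338:388:1][::1, ::1])
E
```

```text
[[106  83  75 ... 152 155 152]
 [ 72  75  71 ... 155 153 154]
 [ 71  62  71 ... 151 154 154]
 ...
 [139 143 141 ... 154 154 154]
 [142 143 142 ... 154 152 155]
 [143 141 141 ... 152 156 153]]
```

```bash
python3 - <<'E'
from f import *
c=snap("wrist"); g=cv2.cvtColor(c["image"],cv2.COLOR_RGB2GRAY)
for r in range(160,206): print(r,"".join("0123456789"[int(v)*10//256] for v in g[r,332:392]))
E
```

```text
160 334567777776444333322222222222467777777777766666666666566666
161 456777777764443332222222322346777777777777765566666566666666
162 677777764664323232322222235677777777777777776666666666556666
163 567765764432222232222234567777777777777777766566666666666555
164 344444433222232222223456777777777777777776666666666666665665
165 344443322222222223345677777777777777777667876666666655655556
166 443332222233222234567777777777777777666788887666666665655655
167 433222223322223456777777777777777766678888887666666666666556
168 433222222222334446777777777777776545678888888766666555665556
169 433332222233444444677777777766665765677888888766666666565556
170 443322223344444444677777777666678886567788888866666666666566
171 444323334444444446777776666678888887556678888876666566656566
172 345533444444444444467776667888888887655678888876656666555666
173 445544444444444444677666788888888888765577888886666666666666
174 444444444444444444566568888888888888765567888887666566566656
175 444554444444444444556888888888888888765466788888756666655655
176 34444444444444445678888888888888888887645778888876666666
[... 1189 characters left out ...]
53478888888888888888888888876666656655566666555556
196 333455555554368888888888888888888876666666666666566656666555
197 333455555554357888888888888888887766666666666655666666656565
198 333455555565446888888888888888766666666666656666566666556655
199 333455555555545788888888888876666666666666666665666666656555
200 333345555555435788888888887666666666666666665565666566655555
201 333345555555435678888887666666666656666666666666666656665655
202 333345555555556678888766666666666665656666666666666655666555
203 333345555555556678876666666666666555555566655555556655566555
204 333455555555555666666666666666665555555555555555555565565565
205 333554555555555555566666666666665555555555555555555566655555
```

The wrist view puts the nest ring centre at about (359.6,180), against a prediction of (360.2,180.1), and the tube hangs straight at (318,258). I'll move above the nest and lower it.

apply_moves(
  plan=[0.7, 10, 0, 0, 0, 16, 0, 0, 0, 14, 0, 0, 0, 9.4, 0, 0, 0, 0, 15, 0, 0, 0, 25, 0, 0, 0, 25, 0, 0, 0, 25, 0, 0, 0, 15, 0, 0, 0, 5, 0, 0, 0, 0, 0, 0, 0, 0, 0],
)

```text
time_s: 21.4
ee_pos: [0.4323, 0.1875, 0.1402]
eef_rot: [3.141, -0.001, 0.694]
force: [0.6, -0.5, -0.4]
grip_width: 0.0339
grip_force: 15.0
```

```bash
python3 - <<'E'
from f import *
o=monitor.get_obs(); print(o["ee_pos"],o["eef_rot"],o["grip_width"],o["force"])
y=o["eef_rot"][2]; d=np.array([.4312,.1866])-o["ee_pos"][:2]; print(d@[np.cos(y),np.sin(y)]*1e3,d@[np.sin(y),-np.cos(y)]*1e3)
c=snap("side"); save(c,"s6.png",(330,150,450,270),5)
E
```

```text
[0.43228858 0.18750565 0.14023524] [ 3.14125689e+00 -9.85587465e-04  6.93647767e-01] 0.033920184743263825 [ 0.55029193 -0.46030238 -0.3972317 ]
-1.4160492528691961 0.0003927322228326688
```

View pics/s6.png

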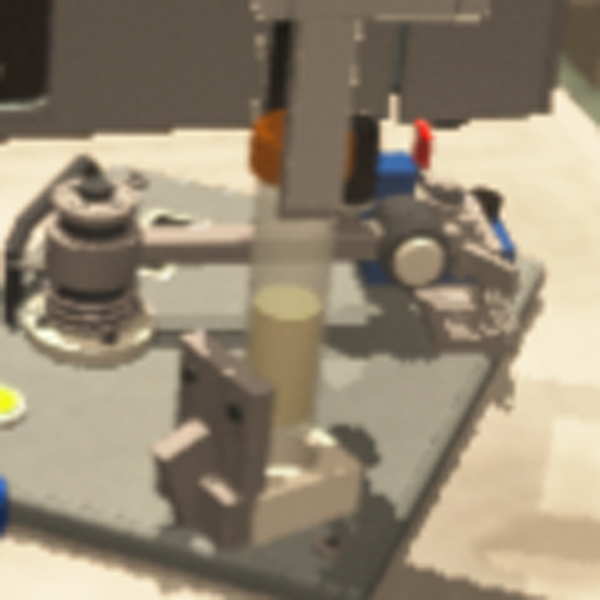

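The side view shows the tube upright over the nest at crop (285,430) and the arm still cocked. I'll correct by about 1.2 mm and lower it by feel.

apply_moves(
  plan=[-1.2, 0, 3, 0, 0, 0, 4, 0, 0, 0, 3, 0, 0, 0, 2, 0, 0, 0, 0, 0],
)

```text
time_s: 21.95
ee_pos: [0.4321, 0.1871, 0.1287]
eef_rot: [3.14, -0.004, 0.694]
force: [0.4, 0.1, 11.0]
grip_width: 0.034
grip_force: 15.0
```

apply_moves(
  plan=[0, 0, 2, 0, 0, 0, 2, 0, 0, 0, 0, 0],
)

```text
time_s: 22.25
ee_pos: [0.4328, 0.1874, 0.1255]
eef_rot: [3.139, -0.006, 0.694]
force: [2.3, 1.3, 16.8]
grip_width: 0.034
grip_force: 15.0
```

apply_moves(
  plan=[0, 0, -3, 0, 0, 0, -2, 0, 2.2, 0, -1, 0, 0, 0, 0, 0],
)

```text
time_s: 22.65
ee_pos: [0.4326, 0.1882, 0.1293]
eef_rot: [-3.141, 0.0, 0.694]
force: [0.2, 0.7, -0.7]
grip_width: 0.0341
grip_force: 15.0
```

apply_moves(
  plan=[0, 0, 2, 0, 0, 0, 2, 0, 0, 0, 1, 0, 0, 0, 0, 0],
)

```text
time_s: 23.05
ee_pos: [0.4338, 0.1885, 0.1257]
eef_rot: [3.14, -0.004, 0.694]
force: [1.2, 0.3, 12.7]
grip_width: 0.0343
grip_force: 15.0
```

apply_moves(
  plan=[0, 0, -3, 0, 0, 0, -2, 0, -2, 1.6, 0, 0, 0, 0, 0, 0, 0, 0, 0, 0],
)

```text
time_s: 23.55
ee_pos: [0.4319, 0.1854, 0.1293]
eef_rot: [-3.141, 0.0, 0.694]
force: [-0.1, -0.1, -1.5]
grip_width: 0.0338
grip_force: 15.0
```

apply_moves(
  plan=[0, 0, 2, 0, 0, 0, 2, 0, 0, 0, 1, 0, 0, 0, 0, 0],
)

```text
time_s: 23.95
ee_pos: [0.4333, 0.1862, 0.1258]
eef_rot: [3.14, -0.004, 0.694]
force: [0.5, 1.7, 13.0]
grip_width: 0.034
grip_force: 15.0
```

apply_moves(
  plan=[0, 0, -5, 0, 0, 0, -15, 0, 0, 0, -15, 0, 0, 0, 0, 0, 0, 0, 0, 0],
)

```text
time_s: 24.45
ee_pos: [0.4319, 0.1855, 0.159]
eef_rot: [-3.142, 0.0, 0.694]
force: [0.6, 0.1, 0.1]
grip_width: 0.0342
grip_force: 15.0
```

```bash
python3 - <<'E'
from f import *
from scipy.optimize import least_squares
o=monitor.get_obs(); e=o["ee_pos"]; print(e,o["eef_rot"])
for n in("side","wrist"):
    c=snap(n); P=cloud(c).reshape(-1,3); np.save(n+"P.npy",cloud(c)); cv2.imwrite(n+"_i.png",c["image"][...,::-1])
    cam=-c["R"].T@c["t"]
    for z0 in np.arange(.03,.175,.01):
        q=P[(abs(P[:,2]-z0)<.005)&(np.hypot(P[:,0]-e[0],P[:,1]-e[1])<.022)]
        if len(q)<15: print(n,"%.2f"%z0,len(q)); continue
        f=lambda p,r=.0142 if z0<e[2]+.005 else .0172:np.hypot(q[:,0]-p[0],q[:,1]-p[1])-r
        d=e[:2]-cam[:2]; s=least_squares(f,e[:2],loss="soft_l1",f_scale=.001)
        print(n,"%.2f"%z0,len(q),((s.x-e[:2])*1e3).round(2),"rms",np.sqrt(np.mean(s.fun**2))*1e3)
E
```

```text
[0.43188423 0.18553174 0.15895854] [-3.14152361e+00  2.00667511e-04  6.93837469e-01]
side 0.03 37 [0.15 0.22] rms 0.8402271251352464
side 0.04 80 [-4.74 -1.22] rms 3.2276407369213618
side 0.05 0
side 0.06 0
side 0.07 19 [-3.22 -2.41] rms 1.3147256655778898
side 0.08 82 [-3.11 -1.9 ] rms 3.020425089684488
side 0.09 75 [-3.6  -2.51] rms 1.2032659917727597
side 0.10 76 [-2.75 -2.23] rms 0.9575908564496568
side 0.11 76 [-2.4  -2.03] rms 1.0988612579515533
side 0.12 81 [-1.79 -1.71] rms 1.005003148519422
side 0.13 87 [-1.66 -1.63] rms 1.0407345786742983
side 0.14 88 [-1.77 -1.64] rms 1.045336605951168
side 0.15 85 [-0.73 -1.1 ] rms 1.156447655203512
side 0.16 46 [-2.23 -0.39] rms 2.9490978059128468
side 0.17 30 [-1.11 -2.49] rms 1.71101548494461
wrist 0.03 24 [-2.38 -0.05] rms 0.6933478623946224
wrist 0.04 376 [ 3.21 -1.7 ] rms 4.925449524401983
wrist 0.05 0
wrist 0.06 0
wrist 0.07 24 [-4.87 -1.08] rms 0.1888994209029169
wrist 0.08 104 [-4.48  1.8 ] rms 5.008502756996232
wrist 0.09 77 [-4.04 -0.72] rms 0.2132573465585183
wrist 0.10 79 [-3.5  -0.61] rms 0.19194439442696526
wrist 0.11 97 [-2.96 -0.44] rms 0.16980688852103315
wrist 0.12 109 [-2.43 -0.25] rms 0.18274622771555593
wrist 0.13 125 [-1.89 -0.14] rms 0.2023242637986073
wrist 0.14 145 [-1.39  0.06] rms 0.1825746499010294
wrist 0.15 154 [-0.83  0.2 ] rms 0.17482431960230002
wrist 0.16 131 [0.12 0.32] rms 3.65238513891201
wrist 0.17 247 [0.24 0.44] rms 1.7481284992233488
```

The wrist depth fit shows the tube tilted about 0.055 rad in the grip, with its foot (-4.9,-1.1) mm off the TCP. That explains the rim contact. I'll shift so the foot is over the socket and retry gently.

apply_moves(
  plan=[2.3, 0.5, 0, 0, 2.3, 0.5, 0, 0, 0, 0, 10, 0, 0, 0, 12, 0, 0, 0, 5, 0, 0, 0, 0, 0],
)

```text
time_s: 25.15
ee_pos: [0.4357, 0.1875, 0.1312]
eef_rot: [-3.141, 0.002, 0.694]
force: [-1.0, 0.7, -0.6]
grip_width: 0.0339
grip_force: 15.0
```

apply_moves(
  plan=[0, 0, 1.5, 0, 0, 0, 1.5, 0, 0, 0, 1, 0, 0, 0, 0, 0],
)

```text
time_s: 25.55
ee_pos: [0.4362, 0.1877, 0.1285]
eef_rot: [3.142, -0.0, 0.694]
force: [0.2, -0.4, -0.1]
grip_width: 0.0337
grip_force: 15.0
```

apply_moves(
  plan=[0, 0, 1.5, 0, 0, 0, 1.5, 0, 0, 0, 0, 0],
)

```text
time_s: 25.85
ee_pos: [0.4361, 0.1877, 0.1252]
eef_rot: [-3.141, 0.0, 0.694]
force: [-0.7, -0.3, -0.4]
grip_width: 0.0341
grip_force: 15.0
```

apply_moves(
  plan=[0, 0, 1, 0, 0, 0, 1, 0, 0, 0, 0, 0],
)

```text
time_s: 26.15
ee_pos: [0.4361, 0.1877, 0.1233]
eef_rot: [-3.142, 0.0, 0.694]
force: [0.3, -0.1, -0.9]
grip_width: 0.0338
grip_force: 15.0
```

apply_moves(
  plan=[0, 0, 1.5, 0, 0, 0, 1.5, 0, 0, 0, 0, 0],
)

```text
time_s: 26.45
ee_pos: [0.4361, 0.1877, 0.1202]
eef_rot: [-3.141, 0.0, 0.694]
force: [0.0, 0.1, -0.0]
grip_width: 0.0339
grip_force: 15.0
```

apply_moves(
  plan=[0, 0, 1.5, 0, 0, 0, 1.5, 0, 0, 0, 0, 0],
)

```text
time_s: 26.75
ee_pos: [0.4361, 0.1877, 0.1172]
eef_rot: [-3.141, 0.0, 0.694]
force: [-0.2, 0.2, -0.1]
grip_width: 0.0342
grip_force: 15.0
```

apply_moves(
  plan=[-0.8, -0.2, 0, 0, -0.8, -0.2, 0, 0, -0.8, -0.2, 0, 0, 0, 0, 0, 0],
  squeeze=8,
)

```text
time_s: 27.15
ee_pos: [0.4339, 0.1866, 0.1175]
eef_rot: [3.142, -0.0, 0.694]
force: [-0.5, 0.1, -0.7]
grip_width: 0.0344
grip_force: 8.0
```

apply_moves(
  plan=[-0.8, 0, 1, 0, -0.8, 0, 1, 0, 0, 0, 0, 0],
)

```text
time_s: 27.45
ee_pos: [0.4326, 0.1856, 0.1153]
eef_rot: [-3.141, 0.0, 0.694]
force: [-0.2, 0.7, -0.9]
grip_width: 0.034
grip_force: 8.0
```

apply_moves(
  plan=[0, 0, 1, 0, 0, 0, 0, 0],
)

```text
time_s: 27.65
ee_pos: [0.4327, 0.1856, 0.1143]
eef_rot: [-3.142, 0.0, 0.694]
force: [0.2, 0.6, -1.3]
grip_width: 0.0343
grip_force: 8.0
```

apply_moves(
  plan=[0, 0, 1, 0, 0, 0, 0, 0],
)

```text
time_s: 27.85
ee_pos: [0.4327, 0.1856, 0.1133]
eef_rot: [-3.142, 0.0, 0.694]
force: [1.0, -0.2, -0.7]
grip_width: 0.0338
grip_force: 8.0
```

apply_moves(
  plan=[0, 0, 1, 0, 0, 0, 0, 0],
)

```text
time_s: 28.05
ee_pos: [0.4327, 0.1857, 0.1123]
eef_rot: [-3.142, 0.0, 0.694]
force: [0.5, 0.3, -0.2]
grip_width: 0.0339
grip_force: 8.0
```

apply_moves(
  plan=[0, 0, 1, 0, 0, 0, 0, 0],
)

```text
time_s: 28.25
ee_pos: [0.4327, 0.1857, 0.1113]
eef_rot: [-3.142, 0.0, 0.694]
force: [-0.6, -0.0, -1.1]
grip_width: 0.0342
grip_force: 8.0
```

```bash
cat > tf.py <<'E'
from f import *
from scipy.optimize import least_squares
def tube():
    o=monitor.get_obs(); e=o["ee_pos"]; print(e,o["force"],o["grip_width"]); c=snap("wrist"); P=cloud(c).reshape(-1,3)
    for z0 in np.arange(.05,.145,.01):
        q=P[(abs(P[:,2]-z0)<.005)&(np.hypot(P[:,0]-.432,P[:,1]-.187)<.019)]
        if len(q)<15: continue
        r=.0142 if z0<.12 else .0172
        s=least_squares(lambda p:np.hypot(q[:,0]-p[0],q[:,1]-p[1])-r,[.432,.187],loss="soft_l1",f_scale=.001)
        print("%.2f"%z0,len(q),(s.x*1e3).round(2),"rms",(np.sqrt(np.mean(s.fun**2))*1e3).round(2),"zmax",q[:,2].max().round(4))
    z=P[(np.hypot(P[:,0]-.432,P[:,1]-.187)<.008)&(P[:,2]>.12)&(P[:,2]<.16)]; print("top",np.median(z,0) if len(z) else 0)
E
python3 -c "from tf import *; tube()"
```

```text
[0.43271321 0.18565395 0.1113471 ] [-0.55392227 -0.04400614 -1.10017143] 0.03417163390146364
0.05 57 [431.15 186.39] rms 0.18 zmax 0.0549
0.06 101 [431.45 186.4 ] rms 0.17 zmax 0.0648
0.07 112 [431.7  186.37] rms 0.19 zmax 0.075
0.08 139 [432.03 186.41] rms 0.76 zmax 0.085
0.09 157 [432.31 186.36] rms 0.16 zmax 0.095
0.10 176 [432.6  186.39] rms 0.16 zmax 0.105
0.11 169 [432.6  186.77] rms 1.14 zmax 0.1149
0.12 80 [432.42 186.93] rms 0.84 zmax 0.125
0.13 488 [432.83 186.14] rms 0.59 zmax 0.135
0.14 3275 [427.68 182.28] rms 7.0 zmax 0.1448
top [0.43215033 0.18709713 0.13774533]
```

apply_moves(
  plan=[-0.7, 0, 0.7, 0, 0, 0, 0, 0],
)

```text
time_s: 28.5
ee_pos: [0.4323, 0.1853, 0.111]
eef_rot: [3.142, -0.001, 0.694]
force: [-0.5, 0.6, 1.3]
grip_width: 0.034
grip_force: 8.0
```

apply_moves(
  plan=[-0.7, 0, 0.7, 0, 0, 0, 0, 0],
)

```text
time_s: 28.7
ee_pos: [0.432, 0.185, 0.1107]
eef_rot: [3.141, -0.001, 0.694]
force: [-1.0, 1.2, 5.9]
grip_width: 0.0342
grip_force: 8.0
```

Fz is 6 N, so the tube is on the floor of the nest. I'll release slowly and only as wide as needed.

apply_moves(
  plan=[0, 0, 0, 0, 0, 0, 0, 0, 0, 0, 0, 0, 0, 0, 0, 0, 0, 0, 0, 0],
  hand=0.1,
)

```text
time_s: 29.2
ee_pos: [0.4316, 0.1847, 0.11]
eef_rot: [-3.142, 0.0, 0.694]
force: [1.0, 0.4, 0.0]
grip_width: 0.0517
grip_force: 0.0
```

apply_moves(
  plan=[0, 0, -4, 0, 0, 0, -10, 0, 0, 0, -20, 0, 0, 0, -25, 0, 0, 0, -25, 0, 0, 0, -20, 0, 0, 0, 0, 0, 0, 0, 0, 0, 0, 0, 0, 0],
)

```text
time_s: 30.1
ee_pos: [0.4313, 0.1846, 0.2131]
eef_rot: [-3.141, 0.001, 0.694]
force: [0.6, 1.0, -0.4]
grip_width: 0.0515
grip_force: 0.0
```

```bash
python3 - <<'E'
from tf import *
tube()
c=snap("wrist"); P=cloud(c); Z=P[...,2]
m=(Z>.1)&(Z<.116)&(abs(P[...,0]-.468)<.03)&(abs(P[...,1]-.068)<.03); p=P[m]; print("knob",len(p),cv2.minEnclosingCircle((p[:,:2]*1000).astype(np.float32)) if len(p) else 0)
E
```

```text
[0.43128519 0.18459959 0.21311019] [ 0.63407292  0.97801606 -0.3563123 ] 0.05152950260645326
0.05 39 [430.64 186.6 ] rms 0.15 zmax 0.0546
0.06 33 [430.71 186.66] rms 0.16 zmax 0.0648
0.07 43 [430.75 186.73] rms 0.12 zmax 0.075
0.08 48 [430.8  186.89] rms 1.3 zmax 0.0846
0.09 49 [430.84 186.79] rms 0.13 zmax 0.0948
0.10 49 [430.87 186.94] rms 0.12 zmax 0.1049
0.12 17 [430.5  186.75] rms 0.24 zmax 0.1249
0.13 111 [430.57 186.63] rms 0.34 zmax 0.1349
0.14 1301 [429.61 179.16] rms 7.14 zmax 0.1392
top [0.43196819 0.18697259 0.13723663]
knob 356 ((467.8329162597656, 69.4211654663086), 9.551348686218262)
```

The tube is upright (slope under 0.007 rad) with its top at 0.137 m, so it is fully home. The knob is still at the cocked position, so I'm handing in.

```bash
python3 -c "
from station import ctrl; print(ctrl.hand_in())"
```

```text
the job is handed in; nothing more can be done
None
```

The job is handed in: the hammer arm was on its catch at about 1.135 rad and the orange-capped tube stood upright, fully home in the nest; the judge's verdict was not shown.

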